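# Unclip the lid ring of the wide flask with the pick

## Task

Take the pick from its rest, put its tip under the protruding tab of the wide flask's split ring and lift the ring out of its groove until it stands up at 30 degrees or more. Use the pick, not the fingers, on the flask; then lay the pick back in its rest and let go. Leave the narrow flask's ring in its groove.

Things in the scene. Friction and masses are not known exactly. Their poses are not given: they have to be found in the camera images.
- pick_grip (a point): Centre of the handle of the pick, a loose tool (60 g) lying level in its rest. Grey handle 104 long, 16 wide, 18 high (mm), centred here; x along it towards the tip, z up. A straight round steel shank on the same axis leaves its front: 9 mm thick to x = +62, then 6 mm thick to its end, the pick tip, at x = +100 mm. Grip the handle across y.
- pick_rest: White rest, fixed. Origin: centre of its underside, on the table; x along the pick (tip to +x), z up. Two cradles, 8 mm thick, at x = -40 and +40 mm, carry the handle (its centre at z = 49 mm) in slots 32 mm wide between cheeks 52 mm high. Between the cradles the handle is free for the fingers; the base plate there, 104 x 60 mm, is 6 mm high.
- wide_pot: Wide aluminium flask, 100 mm across, rim 70 mm high, fixed. Origin: centre of its underside, on the table; z up. Split ring of dark 6 mm steel bar in the groove inside the rim. One end is a flat tab, 24 wide, 4 thick, out through a notch along the flask's -x: it ends at x = -78 mm, 28 mm past the wall, underside at z = 60 mm, free air below.
- wide_ring (a joint): Swing of the wide flask's ring, rad: 0 in the groove, growing as the tab goes up, at most 1.3. The rigid ring swings about a pin opposite the tab, at x = +40, z = 62 mm in the flask's frame, axis along y. Stiff (about 1 N up at the tab moves it); it stays where it is left.
- narrow_pot: The narrow flask, a bystander of the same make: 64 mm diameter, rim 55 mm high, fixed to the table. Its ring's tab points along its -x, reaching 52 mm from its axis. Origin: centre of its underside. It stands beside the wide flask, on either side.
- narrow_ring (a joint): Swing of the narrow flask's ring, rad: 0 lying in its groove.
Not all that is in view belongs to the job. What is shaped like the part that bears pick_grip but pink is not meant.

How it is judged:
On the way:
1. the pick has lifted the wide flask's ring by 25 degrees or more (value of joint wide_ring above 0.436 rad and contact force between pick and wide_pot above 0.1 N), for 0.1 s.
At the end, for the whole second after the job is handed in: The wide flask's ring stands 25 degrees or more up, the narrow ring is within 0.1 rad of its groove, and the pick lies still in both cradles: handle centre within 30 mm along and 15 mm across of the rest's centre, 44 to 54 mm high above the table, in line within 17 degrees (value of joint wide_ring above 0.436 rad and value of joint narrow_ring below 0.1 rad and x of pick_grip in the frame of pick_rest between -0.03 and 0.03 m and y of pick_grip in the frame of pick_rest between -0.015 and 0.015 m and z of pick_grip in the frame of pick_rest between 0.044 and 0.054 m and angle between the x axis of pick_grip and the x axis of pick_rest, either way round below 0.3 rad and linear speed of pick below 0.02 m/s); the robot touches nothing.
It fails at once if the fingers push on the wide flask or its ring (contact force between the fingers and wide_pot above 1 N).
It fails at once if the narrow flask's ring is lifted (value of joint narrow_ring above 0.15 rad).
It also fails if it takes over 58 s, if anything falls off the work surface, if the arm or the gripper's body presses on something with over 40 N, if the wrist force passes 120 N, or if a joint passes its speed limit or range.

## Robot

A 6-joint arm with a two-finger parallel gripper is mounted at the origin on the work surface. World frame = base frame: x ahead of the robot, y to its left, z up, the work surface at z = 0. Lengths are in m, angles in rad, forces in N, time in s.
With the tool pointing down it reaches from about 0.15 to 0.775 m from the base axis. Payload 6.1 kg.
Tool frame: the origin (TCP) lies between the finger pads; the fingertips stand 8 mm ahead of it and the grasp point (between the pads) lies 11 mm behind it; z points along the fingers, y is the line along which they close (so a half turn about z gives the same grasp; the last joint's range is limited). The gripper opens to 85 mm and grips with 20 to 120 N. Pads are 22 mm wide; open, the fingers measure 114 mm over their backs; the gripper's body (76 mm by 85 mm) begins 54 mm behind the grasp point. The pads swing forward as they close: fully open they stand 13 mm farther back than shut.
Start: joints at [1.125, 0.126, -0.04, 1.405, 0, 1.571], TCP at [0.226, 0.474, 0.239] pointing down, gripper open.
Joint ranges: [-2.72, 2.72], [-0.95, 1.95], [-1.27, 1.35], [-1.78, 2.02], [-1.46, 1.47], [-3.14, 3.14]. Speed limits (rad/s): [2.39, 2.39, 3.01, 3.14, 3.14, 3.14].

## Interface

Orientations are given as [roll, pitch, yaw] about the fixed x, y, z axes, in that order (R = Rz(yaw) Ry(pitch) Rx(roll)).
In Python, from bench import manip gives the robot as it stands. The module is installed in compiled form; this text tells all that it offers.
- The arm moves only by the tool play_rows, never from a script. Its argument "series" is a list of rows, each an object with "hand": the opening, from -1 (shut) to 1 (fully open); "delta_pos": the shift along the world's x, y, z in cm, a list of three; "roll": the turn about the world's z in rad. In form: [{"hand": hand, "delta_pos": [dx, dy, dz], "roll": roll}, ...]. A call has 1 to 20 rows; each row shifts and turns the commanded pose from where the row before left it; what a row does not reach is not made up. A row lasts 1/12 s, in which the tool goes at most 41.7 mm and 7.16 degrees, less where a joint would pass 70% of its speed; a pose out of reach is approached as far as the arm can. A call with a gripper value outside its range is refused whole. The fingers move at their own pace and stop on an object; the grip force is fixed at half the most. Time passes only in rows, so rows that do not move let the fingers close. It gives the time, the measured TCP pose, the force, the opening and the grip force at its end, in the units of the state.
- manip.get_obs(): the state, without advancing time (a new reading comes with each control period).
- manip.get_image(name): name is "scene" or "top" or "wrist"; returns (picture, depth): 400x640x3 uint8, blue, green, red; 400x640 float32, m along the optical axis (not along the pixel's ray), 0 where there is no reading.
- manip.camera_model(name): a dict with "fovy" (degrees; the focal length in pixels is half the picture's height over the tangent of half this angle, whatever the lens; pixels are square), "cx", "cy" (the principal point, pixels), "eye" and "attitude" of the camera in the world; the wrist camera has in their place "T_tool_cam" (4x4, takes a point from camera to tool coordinates, whose origin is the TCP and whose axes are the flange's). Camera axes: x right, y down, z forward; pixel columns grow to the right and rows downward; lengths in m; the calibration is good to about 2 mm. The wrist camera is an equidistant fisheye: a pixel r from the principal point sees the ray r / f radians off the axis. A picture is of the moment at which its call begins: read the wrist's pose just before it. camera_model takes no time and is no camera call.
- manip.job_done(): hands the job in; it is judged then, once.
The state is a dict: "t": time; "joint_positions": joint angles; "qd": joint speeds; "joint_torque": joint torques, N m; "ee_pos": TCP position; "tcp_rot": TCP orientation; "ft_force": force on the tool from outside, world axes, zero at the start; "torque": the same for the moment, N m; "gripper_width": opening from 0.0 (shut) to 1.0 (fully open); "finger_force": force on a finger pad.
Only numpy, scipy, OpenCV 4.12 (cv2) and the standard library are available. Lean on these libraries where they do the work, as an engineer would, in place of code of your own. Each camera call takes 0.05 s, during which the arm holds its last target. There are 200 camera calls.

## Working session

There is one attempt and no reset: what is moved stays moved. The work goes in short steps, Python scripts to look and compute and a tool call to move; the robot and the scene stay as the last step left them, time stands still between calls to the robot, and variables do not carry over. Pictures are saved under pics/ and viewed, at most 10 in all, crops included, and the job is handed in when it is done.

Besides the shell and the picture viewer there is one more tool, called after "Emit:" in YAML: its name, and indented under it one key for each argument. play_rows: Moves the arm, as the interface text tells. Its arguments: {"type":"object","properties":{"series":{"type":"array"}},"required":["series"]}

```bash
mkdir -p pics; cat > h.py <<'E'
import numpy as np, cv2
from scipy.spatial.transform import Rotation as R
from bench import manip
def cam(n):
    m=manip.camera_model(n); f=200/np.tan(np.radians(m['fovy'])/2); return m,f
def pts(n,dep):
    m,f=cam(n); v,u=np.mgrid[:400,:640]
    P=np.stack([(u-m['cx'])/f*dep,(v-m['cy'])/f*dep,dep],-1)
    A=np.array(m['attitude'],float)
    Rm=A if A.shape==(3,3) else R.from_euler('xyz',A).as_matrix()
    return P@Rm.T+np.array(m['eye'])
E
python3 - <<'E'
from h import *
for n in('top','scene'):
    im,d=manip.get_image(n); print({k:np.round(v,4).tolist() for k,v in manip.camera_model(n).items()})
    cv2.imwrite(f'pics/{n}0.png',im); np.savez(f'{n}0.npz',im=im,d=d,P=pts(n,d))
print(manip.camera_model('wrist')); print(manip.get_obs())
E
```

```text
{'fovy': 46.0464, 'cx': 325.0381, 'cy': 204.079, 'eye': [0.3909, -0.0588, 1.0599], 'attitude': [-2.9951, -0.0146, -1.5511]}
{'fovy': 55.2633, 'cx': 322.3807, 'cy': 200.563, 'eye': [0.9353, 0.2141, 0.836], 'attitude': [-2.5604, 0.0072, 2.1915]}
{'fovy': 65.70646984690485, 'cx': 316.3489066247533, 'cy': 198.8441787273168, 'T_tool_cam': array([[ 5.40715907e-04, -9.62620693e-01, -2.70852560e-01,
         6.82386495e-02],
       [ 9.99999611e-01,  3.31812211e-04,  8.17073304e-04,
        -8.14282254e-05],
       [-6.96659484e-04, -2.70852896e-01,  9.62620498e-01,
        -1.34261099e-01],
       [ 0.00000000e+00,  0.00000000e+00,  0.00000000e+00,
         1.00000000e+00]])}
{'t': 0.1, 'joint_positions': array([ 1.12497930e+00,  1.26319649e-01, -4.05337530e-02,  1.40539099e+00,
        1.22584291e-05,  1.57078282e+00]), 'qd': array([-0.00027382, -0.00112793,  0.00141993,  0.00060341, -0.00094951,
       -0.00069583]), 'joint_torque': array([-8.71757875e-04, -4.36901629e+01,  3.53607023e+01,  1.36151470e-02,
        4.45327180e-05,  1.24262993e-05]), 'ee_pos': array([0.22621683, 0.47335782, 0.2385941 ]), 'tcp_rot': array([-3.14014458e+00, -1.22779678e-05,  2.69578911e+00]), 'ft_force': array([ 0.07190187,  0.15475969, -0.92663967]), 'torque': array([-0.0214492 ,  0.00229254,  0.01074914]), 'finger_force': 0.0, 'gripper_width': 0.9969773072354574}
```

View pics/top0.png

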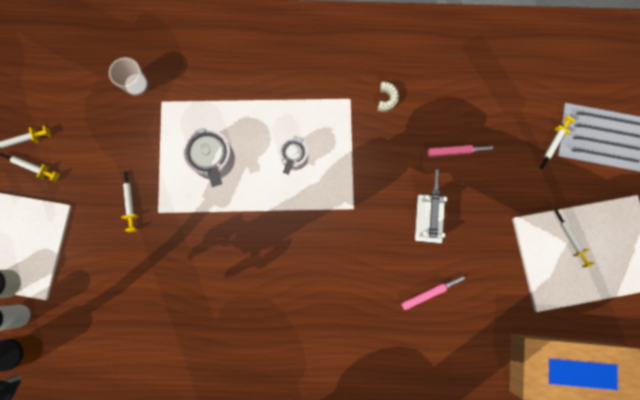

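View pics/scene0.png

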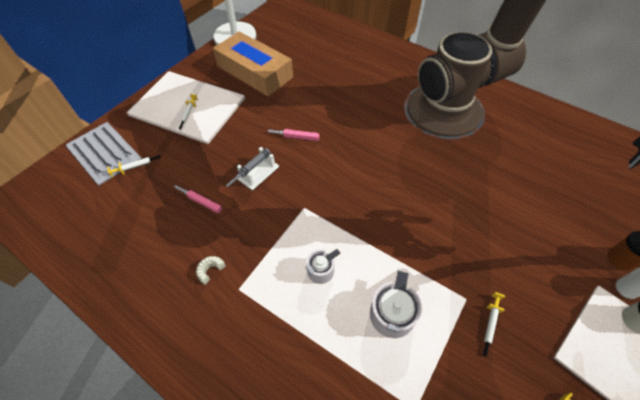

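The top view shows the wide flask at (208,150) with its tab at (214,176), the narrow flask at (293,152), and the pick in its rest at (431,215) with its tip at (436,172). The scene view agrees. The pick is grey, and two pink decoys lie nearby.

```bash
python3 - <<'E'
from h import *
Z=np.load('top0.npz'); im,d,P=Z['im'],Z['d'],Z['P']
print('paper/table z',P[190,180],P[300,300])
hsv=cv2.cvtColor(im,cv2.COLOR_BGR2HSV)
def comp(name,box,sel):
    u0,u1,v0,v1=box; m=np.zeros((400,640),bool); m[v0:v1,u0:u1]=1
    m&=sel&(d>0); p=P[m]
    c=np.median(p,0); q=p[:,:2]-p[:,:2].mean(0); w,V=np.linalg.eigh(q.T@q)
    print(name,m.sum(),'mean',p.mean(0).round(4),'min',p.min(0).round(4),'max',p.max(0).round(4),'dir',V[:,1].round(3),'len',np.ptp(q@V[:,1]).round(3)); return p
z=P[...,2]; S=hsv[...,1]; V=hsv[...,2]
comp('wide rim',(175,240,115,200),z>.05)
comp('wide tab',(200,230,166,192),(z>.045))
comp('narrow',(270,315,125,185),z>.04)
comp('handle',(415,450,165,250),(z>.045))
comp('rest',(405,455,185,250),(S<60)&(V>170))
comp('shank',(425,445,165,193),(z>.03))
for u,v in((214,176),(214,182),(433,215),(436,178),(436,172),(208,150)): print(u,v,P[v,u].round(4),im[v,u])
b=cv2.resize(im[110:200,170:250],None,fx=5,fy=5,interpolation=2); c=cv2.resize(im[160:250,400:460],None,fx=5,fy=5,interpolation=2)
cv2.imwrite('pics/crop0.png',np.hstack([b,c]))
E
```

```text
paper/table z [0.57254657 0.2592268  0.00101703] [ 0.33227638 -0.020146    0.00036022]
wide rim 1925 mean [0.6412 0.1851 0.0673] min [0.5695 0.1369 0.0504] max [0.6974 0.2376 0.084 ] dir [-0.92  -0.391] len 0.13
wide tab 370 mean [0.5988 0.1721 0.0638] min [0.5695 0.1441 0.0457] max [0.6197 0.2025 0.0747] dir [0.563 0.826] len 0.064
narrow 772 mean [0.6511 0.0016 0.0522] min [ 0.603  -0.031   0.0404] max [0.6882 0.0328 0.0678] dir [-0.962  0.273] len 0.086
handle 543 mean [ 0.5301 -0.3076  0.0568] min [ 0.4708 -0.334   0.0453] max [ 0.6213 -0.2829  0.0656] dir [-0.997  0.074] len 0.151
rest 861 mean [ 0.5154 -0.3015  0.0141] min [ 0.466  -0.3399 -0.0023] max [ 0.5732 -0.2752  0.0623] dir [-1.    -0.008] len 0.108
shank 81 mean [ 0.5918 -0.3124  0.0543] min [ 0.5701 -0.3187  0.0485] max [ 0.6213 -0.3038  0.0655] dir [-0.996  0.094] len 0.052
214 176 [0.5938 0.1694 0.0644] [95 93 96]
214 182 [0.5806 0.1686 0.0648] [95 93 97]
433 215 [ 0.5203 -0.3033  0.0578] [134 131 130]
436 178 [ 0.6027 -0.3122  0.0529] [116 115 123]
436 172 [ 0.6165 -0.3129  0.0511] [114 113 118]
208 150 [0.6467 0.1815 0.0807] [183 194 194]
```

View pics/crop0.png

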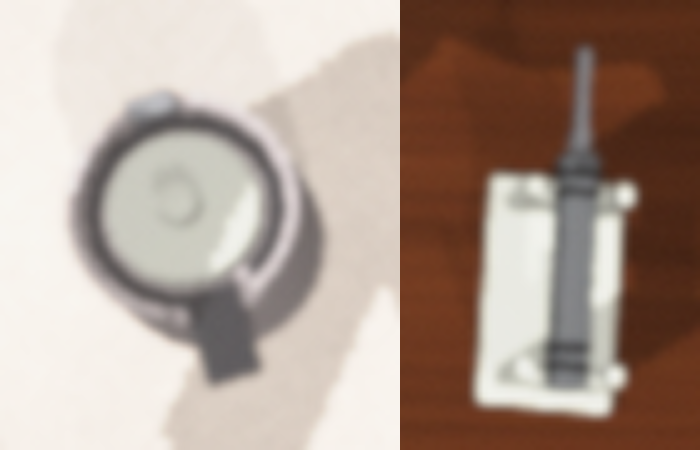

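The crop shows the hinge at about (155,103), the tab end at about (235,378), and the pick handle running almost straight up. From this I put the flask yaw at about 15°, the pick yaw at about -4°, and the grip at about (0.52,-0.305). I'll move above the pick.

Emit:
play_rows:
  series:
    - {"hand": 1,"delta_pos": [1.2,-3.2,0],"roll": -0.115}
    - {"hand": 1,"delta_pos": [1.2,-3.2,0],"roll": -0.115}
    - {"hand": 1,"delta_pos": [1.2,-3.2,0],"roll": -0.115}
    - {"hand": 1,"delta_pos": [1.2,-3.2,0],"roll": -0.115}
    - {"hand": 1,"delta_pos": [1.2,-3.2,0],"roll": -0.115}
    - {"hand": 1,"delta_pos": [1.2,-3.2,0],"roll": -0.115}
    - {"hand": 1,"delta_pos": [1.2,-3.2,0],"roll": -0.115}
    - {"hand": 1,"delta_pos": [1.2,-3.2,0],"roll": -0.115}
    - {"hand": 1,"delta_pos": [1.2,-3.2,0],"roll": -0.115}
    - {"hand": 1,"delta_pos": [1.2,-3.2,0],"roll": -0.115}
    - {"hand": 1,"delta_pos": [1.2,-3.2,0],"roll": -0.115}
    - {"hand": 1,"delta_pos": [1.2,-3.2,0],"roll": -0.115}
    - {"hand": 1,"delta_pos": [1.2,-3.2,0],"roll": -0.115}
    - {"hand": 1,"delta_pos": [1.2,-3.2,0],"roll": -0.115}
    - {"hand": 1,"delta_pos": [1.2,-3.2,0],"roll": -0.115}
    - {"hand": 1,"delta_pos": [1.2,-3.2,0],"roll": -0.115}
    - {"hand": 1,"delta_pos": [1.2,-3.2,0],"roll": -0.115}
    - {"hand": 1,"delta_pos": [1.2,-3.2,0],"roll": -0.115}
    - {"hand": 1,"delta_pos": [1.2,-3.2,0],"roll": -0.115}
    - {"hand": 1,"delta_pos": [1.2,-3.2,0],"roll": -0.115}

```text
t: 1.77
ee_pos: [0.4664, -0.1681, 0.2389]
tcp_rot: [-3.141, 0.0, 0.39]
ft_force: [0.9, 0.3, 0.2]
gripper_width: 1.0
finger_force: 0.0
```

Emit:
play_rows:
  series:
    - {"hand": 1,"delta_pos": [1.3,-3.2,-0.8],"roll": -0.115}
    - {"hand": 1,"delta_pos": [1.3,-3.2,-0.8],"roll": -0.115}
    - {"hand": 1,"delta_pos": [1.3,-3.2,-0.8],"roll": -0.115}
    - {"hand": 1,"delta_pos": [1.3,-3.2,-0.8],"roll": -0.115}
    - {"hand": 1,"delta_pos": [0.2,-0.8,0],"roll": 0}
    - {"hand": 1,"delta_pos": [0,0,0],"roll": 0}

```text
t: 2.27
ee_pos: [0.5201, -0.3041, 0.2052]
tcp_rot: [-3.14, 0.003, -0.066]
ft_force: [0.2, 0.7, 0.2]
gripper_width: 1.003
finger_force: 0.0
```

```bash
cat >> h.py <<'E'
def wpts(dep,o):
    m,f=cam('wrist'); v,u=np.mgrid[:400,:640]
    x,y=u-m['cx'],v-m['cy']; r=np.hypot(x,y)+1e-9; t=r/f
    P=np.stack([np.tan(t)*x/r*dep,np.tan(t)*y/r*dep,dep],-1)
    T=np.array(m['T_tool_cam']); P=P@T[:3,:3].T+T[:3,3]
    return P@R.from_euler('xyz',o['tcp_rot']).as_matrix().T+o['ee_pos']
def wlook(n):
    o=manip.get_obs(); im,d=manip.get_image('wrist'); P=wpts(d,o)
    cv2.imwrite(f'pics/{n}.png',im); np.savez(n+'.npz',im=im,d=d,P=P); return o,im,d,P
E
python3 - <<'E'
from h import *
o,im,d,P=wlook('w1'); print(o['ee_pos'],o['tcp_rot'])
hsv=cv2.cvtColor(im,cv2.COLOR_BGR2HSV); z=P[...,2]
# handle and shank: dark grey, narrow y band, height
m=(z>.045)&(z<.066)&(abs(P[...,1]+.305)<.03)&(hsv[...,2]<165)&(hsv[...,1]<70)
for x in np.arange(.44,.64,.01):
    k=m&(abs(P[...,0]-x)<.004); p=P[k]
    if len(p)>5: print(round(x,3),len(p),np.percentile(p[:,1],[3,50,97]).round(4),np.median(p[:,2]).round(4))
E
```

```text
[ 0.52013495 -0.30411119  0.20522687] [-3.14034469e+00  2.88390683e-03 -6.56686299e-02]
0.47 13 [-0.3091 -0.3036 -0.2974] 0.0565
0.48 137 [-0.3263 -0.3052 -0.2971] 0.0573
0.49 138 [-0.3133 -0.3048 -0.2864] 0.0575
0.5 139 [-0.3139 -0.3063 -0.2986] 0.0573
0.51 141 [-0.3144 -0.3068 -0.2992] 0.0573
0.52 140 [-0.3149 -0.3073 -0.3   ] 0.0573
0.53 142 [-0.3155 -0.3082 -0.3006] 0.0574
0.54 146 [-0.3161 -0.3086 -0.3013] 0.0575
0.55 147 [-0.3166 -0.3092 -0.302 ] 0.0574
0.56 159 [-0.3292 -0.3101 -0.3025] 0.0575
0.57 159 [-0.3187 -0.3113 -0.3033] 0.0573
0.58 47 [-0.3151 -0.313  -0.3074] 0.0523
0.59 27 [-0.3149 -0.3137 -0.3126] 0.0514
0.6 21 [-0.3155 -0.3146 -0.3134] 0.0512
0.61 16 [-0.3161 -0.3155 -0.3148] 0.0515
0.62 21 [-0.3167 -0.3157 -0.3127] 0.0509
```

View pics/w1.png

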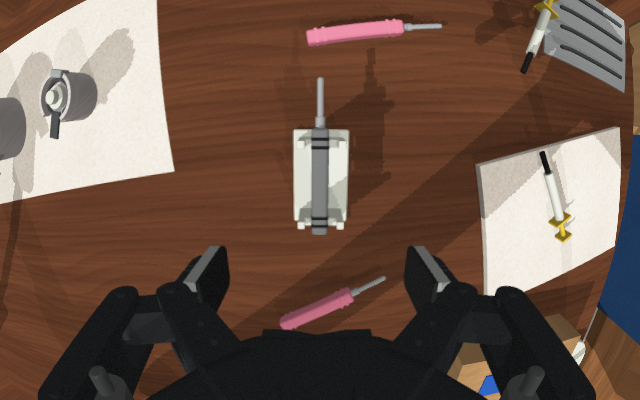

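The wrist view shows the handle spanning rows 130–235 at column 320, with its centre at about (0.5215,-0.3073) and yaw at about -0.066, in line with the tool. I'll descend and grip.

Emit:
play_rows:
  series:
    - {"hand": 1,"delta_pos": [0.1,-0.3,-3],"roll": 0}
    - {"hand": 1,"delta_pos": [0,0,-3.5],"roll": 0}
    - {"hand": 1,"delta_pos": [0,0,-3.5],"roll": 0}
    - {"hand": 1,"delta_pos": [0,0,-3],"roll": 0}
    - {"hand": 1,"delta_pos": [0,0,-2],"roll": 0}
    - {"hand": 1,"delta_pos": [0,0,-1.7],"roll": 0}
    - {"hand": 1,"delta_pos": [0,0,0],"roll": 0}
    - {"hand": -1,"delta_pos": [0,0,0],"roll": 0}
    - {"hand": -1,"delta_pos": [0,0,0],"roll": 0}
    - {"hand": -1,"delta_pos": [0,0,0],"roll": 0}
    - {"hand": -1,"delta_pos": [0,0,0],"roll": 0}
    - {"hand": -1,"delta_pos": [0,0,0],"roll": 0}
    - {"hand": -1,"delta_pos": [0,0,0],"roll": 0}
    - {"hand": -1,"delta_pos": [0,0,0],"roll": 0}
    - {"hand": -1,"delta_pos": [0,0,0],"roll": 0}

```text
t: 3.57
ee_pos: [0.5219, -0.3057, 0.0414]
tcp_rot: [3.141, -0.002, -0.064]
ft_force: [-0.8, -0.3, 5.7]
gripper_width: 0.173
finger_force: 59.1
```

Emit:
play_rows:
  series:
    - {"hand": -1,"delta_pos": [0,0,1],"roll": 0}
    - {"hand": -1,"delta_pos": [0,0,2],"roll": 0}
    - {"hand": -1,"delta_pos": [0,0,3],"roll": 0}
    - {"hand": -1,"delta_pos": [0,0,3.5],"roll": 0}
    - {"hand": -1,"delta_pos": [0,0,3.5],"roll": 0}
    - {"hand": -1,"delta_pos": [0,0,3.5],"roll": 0}
    - {"hand": -1,"delta_pos": [0,2,3.5],"roll": 0}
    - {"hand": -1,"delta_pos": [0,3.5,0],"roll": 0.03}
    - {"hand": -1,"delta_pos": [0,3.5,0],"roll": 0.03}
    - {"hand": -1,"delta_pos": [0,3.5,0],"roll": 0.03}
    - {"hand": -1,"delta_pos": [0,3.5,0],"roll": 0.03}
    - {"hand": -1,"delta_pos": [0,3.5,0],"roll": 0.03}
    - {"hand": -1,"delta_pos": [0.5,3.5,0],"roll": 0.03}
    - {"hand": -1,"delta_pos": [0.5,3.5,0],"roll": 0.03}
    - {"hand": -1,"delta_pos": [0.5,3.5,0],"roll": 0.03}
    - {"hand": -1,"delta_pos": [0.5,3.5,0],"roll": 0.03}
    - {"hand": -1,"delta_pos": [0.5,3.5,0],"roll": 0.03}
    - {"hand": -1,"delta_pos": [0.5,3.5,0],"roll": 0.03}
    - {"hand": -1,"delta_pos": [0,2,0],"roll": 0}
    - {"hand": -1,"delta_pos": [0,0,0],"roll": 0}

```text
t: 5.23
ee_pos: [0.5511, 0.1233, 0.2401]
tcp_rot: [-3.14, 0.001, 0.27]
ft_force: [-0.2, -0.0, -1.2]
gripper_width: 0.173
finger_force: 58.6
```

```bash
python3 - <<'E'
from h import *
o,im,d,P=wlook('w2'); print(o['ee_pos'],o['tcp_rot'],o['finger_force'],o['gripper_width'])
E
```

```text
[0.55110557 0.12333585 0.24014637] [-3.14034843e+00  5.29856983e-04  2.70411416e-01] 58.63798677921295 0.1725991649170803
```

View pics/w2.png

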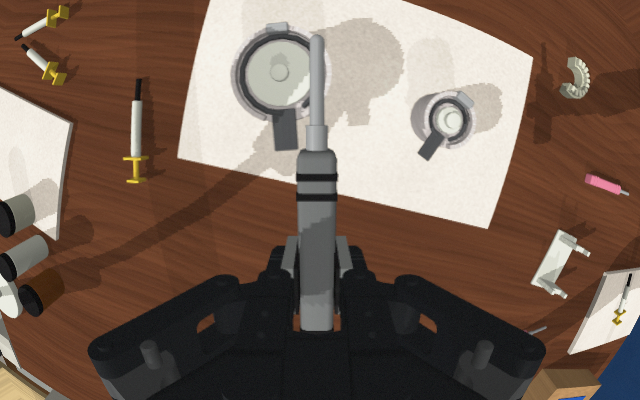

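The pick is held straight, with its tip at (317,38). The wide tab runs from (284,110) to (287,150), and its hinge block is at (277,27). The narrow tab at (430,150) is well clear.

```bash
python3 - <<'E'
from h import *
Z=np.load('w2.npz'); P,im=Z['P'],Z['im']; z=P[...,2]; V=im.max(-1)
m=np.zeros(V.shape,bool); m[105:158,265:302]=1
m&=(z>.05)&(z<.075)&(V<115)
p=P[m]; print('tab',len(p),np.median(p,0))
for a in (.25,.27,.29,.31):pass
# tab: long faces direction via minAreaRect in world xy
r=cv2.minAreaRect((p[:,:2]*1000).astype(np.float32)); print(r, cv2.boxPoints(r))
# rim circle: bright rim
m=np.zeros(V.shape,bool); m[20:125,225:335]=1
m&=(z>.055)&(z<.078); p=P[m][:,:2]; c,rr=cv2.minEnclosingCircle((p*1000).astype(np.float32)); print('rim',c,rr,np.median(P[m],0))
for u,v in((277,27),(277,24),(240,72),(287,150),(287,147),(284,112)):print(u,v,P[v,u].round(4))
tool=lambda q:R.from_euler('xyz',[-3.1403,.0005,.2704]).as_matrix().T@(q-np.array([.5511,.12333,.24015]))
for u,v in((317,38),(317,44),(317,80),(317,118),(317,135),(317,165),(317,230),(317,300),(317,325)):print('pick',v,(tool(P[v,u])*1000).round(1))
E
```

```text
tab 978 [0.59622889 0.16925667 0.06362196]
((595.9484252929688, 172.0737762451172), (46.86785125732422, 29.944740295410156), 21.643312454223633) [[568.6444  177.3475 ]
 [579.68884 149.51392]
 [623.25244 166.80005]
 [612.208   194.63364]]
rim (648.2392578125, 186.400634765625) 53.26921463012695 [0.6457033  0.1922823  0.06732532]
277 27 [0.6917 0.2017 0.0743]
277 24 [0.6951 0.2029 0.0728]
240 72 [0.6402 0.2274 0.065 ]
287 150 [ 5.660e-01  1.646e-01 -2.000e-04]
287 147 [0.5776 0.1614 0.0632]
284 112 [0.6111 0.1732 0.0649]
pick 38 [99.9  0.4 -9.7]
pick 44 [ 97.3   0.4 -10.1]
pick 80 [82.4  0.4 -9.5]
pick 118 [ 67.1   0.4 -10.2]
pick 135 [ 60.4   0.4 -12.1]
pick 165 [ 49.    0.4 -15.7]
pick 230 [ 22.3   0.5 -16.1]
pick 300 [-12.5   0.5 -15.6]
pick 325 [-26.9   0.5 -16.2]
```

Emit:
play_rows:
  series:
    - {"hand": -1,"delta_pos": [-3,0,0],"roll": 0.03}
    - {"hand": -1,"delta_pos": [-3,0,0],"roll": 0.03}
    - {"hand": -1,"delta_pos": [-2.8,0,-2],"roll": 0}
    - {"hand": -1,"delta_pos": [0,0,-3.5],"roll": 0}
    - {"hand": -1,"delta_pos": [0,0,-3.5],"roll": 0}
    - {"hand": -1,"delta_pos": [0,0,-3.5],"roll": 0}
    - {"hand": -1,"delta_pos": [0,0,-3.5],"roll": 0}
    - {"hand": -1,"delta_pos": [0,0,-2.2],"roll": 0}
    - {"hand": -1,"delta_pos": [0,0,-1.5],"roll": 0}
    - {"hand": -1,"delta_pos": [0,0,0],"roll": 0}
    - {"hand": -1,"delta_pos": [0,0,0],"roll": 0}

```text
t: 6.2
ee_pos: [0.4628, 0.1186, 0.0432]
tcp_rot: [3.141, 0.002, 0.324]
ft_force: [-0.4, -0.3, -0.6]
gripper_width: 0.174
finger_force: 58.6
```

```bash
python3 - <<'E'
from h import *
o,im,d,P=wlook('w3'); print(o['ee_pos'],o['tcp_rot'],o['ft_force'])
s,_=manip.get_image('scene')
cv2.imwrite('pics/c3.png',np.vstack([cv2.resize(s[200:360,260:500],(600,400),interpolation=2),cv2.resize(im[:140,170:470],(600,200))[:200]]))
E
```

```text
[0.46280731 0.11858971 0.04321497] [3.14146430e+00 1.73130810e-03 3.24359456e-01] [-0.36056779 -0.2986859  -0.56164137]
```

View pics/c3.png

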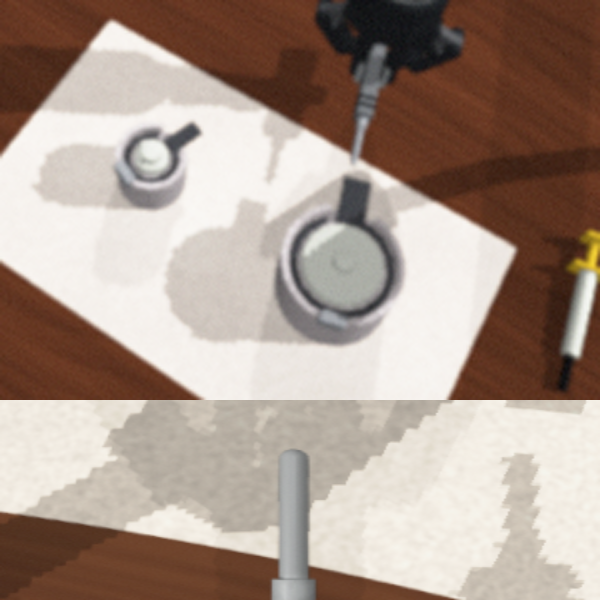

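The scene view shows the tip just short of the tab and nearly in line with it. I'll shift about 4 mm sideways, then advance under the tab.

Emit:
play_rows:
  series:
    - {"hand": -1,"delta_pos": [0,0.5,0],"roll": 0}
    - {"hand": -1,"delta_pos": [1,0.3,0],"roll": 0}
    - {"hand": -1,"delta_pos": [1,0.35,0],"roll": 0}
    - {"hand": -1,"delta_pos": [1,0.35,0],"roll": 0}
    - {"hand": -1,"delta_pos": [0,0,0],"roll": 0}
    - {"hand": -1,"delta_pos": [0,0,0],"roll": 0}

```text
t: 6.8
ee_pos: [0.4942, 0.1351, 0.0432]
tcp_rot: [3.142, 0.0, 0.326]
ft_force: [0.3, 0.6, -1.8]
gripper_width: 0.174
finger_force: 58.6
```

Emit:
play_rows:
  series:
    - {"hand": -1,"delta_pos": [0,0,0.7],"roll": 0}
    - {"hand": -1,"delta_pos": [0.04,0,0.9],"roll": 0}
    - {"hand": -1,"delta_pos": [0.1,0.04,0.9],"roll": 0}
    - {"hand": -1,"delta_pos": [0.2,0.06,0.9],"roll": 0}
    - {"hand": -1,"delta_pos": [0.25,0.1,0.85],"roll": 0}
    - {"hand": -1,"delta_pos": [0,0,0],"roll": 0}

```text
t: 7.3
ee_pos: [0.5011, 0.1372, 0.0885]
tcp_rot: [3.141, -0.004, 0.326]
ft_force: [0.7, -0.4, -1.6]
gripper_width: 0.175
finger_force: 58.6
```

```bash
python3 - <<'E'
from h import *
s,_=manip.get_image('scene'); im,_=manip.get_image('wrist')
cv2.imwrite('pics/c4.png',np.vstack([cv2.resize(s[200:360,260:500],(600,400),interpolation=2),cv2.resize(im[:140,170:470],(600,200))[:200]]))
E
```

```text
(no output)
```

View pics/c4.png

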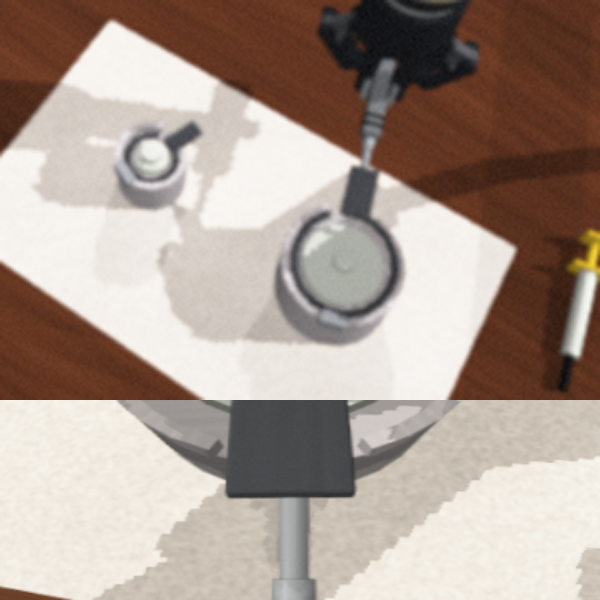

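The tab is rising on the pick tip, which is well centred under it. I'll continue along the arc.

Emit:
play_rows:
  series:
    - {"hand": -1,"delta_pos": [0.3,0.1,0.8],"roll": 0}
    - {"hand": -1,"delta_pos": [0.4,0.13,0.8],"roll": 0}
    - {"hand": -1,"delta_pos": [0.45,0.15,0.75],"roll": 0}
    - {"hand": -1,"delta_pos": [0.5,0.18,0.7],"roll": 0}
    - {"hand": -1,"delta_pos": [0.5,0.18,0.6],"roll": 0}
    - {"hand": -1,"delta_pos": [0,0,0],"roll": 0}
    - {"hand": -1,"delta_pos": [0,0,0],"roll": 0}
    - {"hand": -1,"delta_pos": [0,0,0],"roll": 0}

```text
t: 8.07
ee_pos: [0.5209, 0.1441, 0.1221]
tcp_rot: [-3.142, 0.0, 0.326]
ft_force: [0.0, -0.4, -0.4]
gripper_width: 0.171
finger_force: 58.6
```

```bash
python3 - <<'E'
from h import *
o,im,d,P=wlook('w5'); m=np.zeros(d.shape,bool); m[:75,265:375]=1
m&=(im.max(-1)<110)&(P[...,2]>.07); p=P[m]; f=(p-[.648,.1865,0])@np.array([[np.cos(.33),-np.sin(.33),0],[np.sin(.33),np.cos(.33),0],[0,0,1]])
print(len(p),np.percentile(f,[2,50,98],axis=0).round(4))
k=np.polyfit(f[:,0],f[:,2],1); print('deg',np.degrees(np.arctan(-k[0])))
s,_=manip.get_image('scene')
cv2.imwrite('pics/c5.png',np.vstack([cv2.resize(s[200:360,260:500],(600,400),interpolation=2),cv2.resize(im[:140,170:470],(600,200))[:200]]))
E
```

```text
3335 [[-0.0415 -0.0193  0.1166]
 [-0.0301  0.0014  0.1388]
 [-0.0119  0.0194  0.149 ]]
deg 49.22408908788327
```

View pics/c5.png

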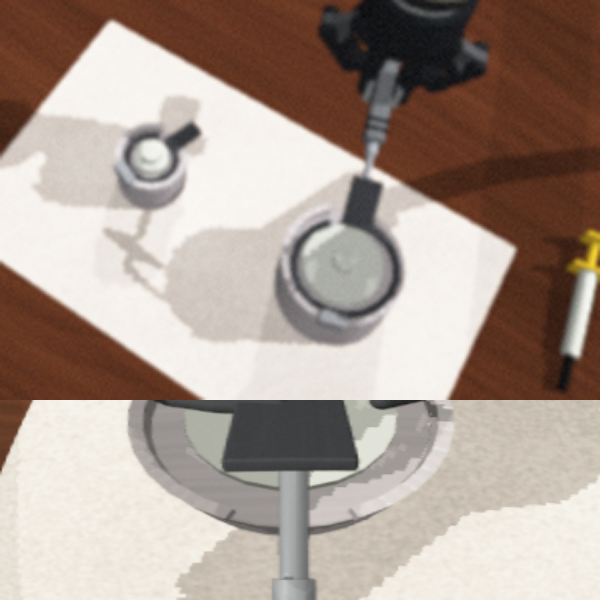

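The ring stands at about 48° on the tip. I'll drop slightly, back out and return to the rest.

Emit:
play_rows:
  series:
    - {"hand": -1,"delta_pos": [0,0,-0.5],"roll": 0}
    - {"hand": -1,"delta_pos": [-1.5,-0.5,0],"roll": 0}
    - {"hand": -1,"delta_pos": [-2.5,-0.8,0],"roll": 0}
    - {"hand": -1,"delta_pos": [-2.5,-0.8,0],"roll": 0}
    - {"hand": -1,"delta_pos": [-2,-0.7,2],"roll": 0}
    - {"hand": -1,"delta_pos": [0,-2,3],"roll": -0.03}
    - {"hand": -1,"delta_pos": [0,-3.3,2],"roll": -0.03}
    - {"hand": -1,"delta_pos": [0,-3.5,1],"roll": -0.03}
    - {"hand": -1,"delta_pos": [0,-3.5,0],"roll": -0.03}
    - {"hand": -1,"delta_pos": [0,-3.5,0],"roll": -0.03}
    - {"hand": -1,"delta_pos": [1,-3.5,0],"roll": -0.03}
    - {"hand": -1,"delta_pos": [1,-3.5,0],"roll": -0.03}
    - {"hand": -1,"delta_pos": [1,-3.5,0],"roll": -0.03}
    - {"hand": -1,"delta_pos": [1,-3.5,0],"roll": -0.03}
    - {"hand": -1,"delta_pos": [1,-3.5,0],"roll": -0.03}
    - {"hand": -1,"delta_pos": [1,-3.5,0],"roll": -0.03}
    - {"hand": -1,"delta_pos": [1,-2,0],"roll": -0.03}
    - {"hand": -1,"delta_pos": [1,-1,0],"roll": -0.03}
    - {"hand": -1,"delta_pos": [0,0,0],"roll": 0}

```text
t: 9.75
ee_pos: [0.5166, -0.2842, 0.1957]
tcp_rot: [-3.141, 0.001, -0.068]
ft_force: [-0.7, 0.6, -1.0]
gripper_width: 0.172
finger_force: 58.8
```

Emit:
play_rows:
  series:
    - {"hand": -1,"delta_pos": [0.5,-2.1,0],"roll": 0}
    - {"hand": -1,"delta_pos": [0,0,0],"roll": 0}
    - {"hand": -1,"delta_pos": [0,0,0],"roll": 0}

```text
t: 10.0
ee_pos: [0.5203, -0.3027, 0.1966]
tcp_rot: [-3.141, 0.001, -0.064]
ft_force: [-0.8, 0.2, -0.2]
gripper_width: 0.171
finger_force: 58.9
```

```bash
python3 - <<'E'
from h import *
o,im,d,P=wlook('w6'); print(o['ee_pos'],o['tcp_rot'])
T=R.from_euler('xyz',o['tcp_rot']).as_matrix()
for v in(38,80,118,165,230,300):print(v,((P[v,317]-o['ee_pos'])@T*1000).round(1))
# rest: bright white low pixels near
m=(im.min(-1)>150)&(P[...,2]<.06)&(P[...,2]>-.003)&(np.hypot(P[...,0]-.52,P[...,1]+.305)<.09); p=P[m]
print(m.sum(),p.min(0),p.max(0),cv2.minAreaRect((p[:,:2]*1000).astype(np.float32)))
t,td=manip.get_image('top'); Q=pts('top',td)
print('ring top z', np.nanmax(Q[130:200,180:240,2]))
E
```

```text
[ 0.52034416 -0.30267255  0.19661604] [-3.14080377e+00  9.99352518e-04 -6.42815462e-02]
38 [ 99.9   0.3 -10. ]
80 [ 82.4   0.3 -10. ]
118 [67.1  0.4 -9.4]
165 [ 49.2   0.4 -16.5]
230 [ 22.    0.4 -15.4]
300 [-12.    0.4 -16.4]
1524 [ 4.54707302e-01 -3.41081257e-01  1.87872357e-04] [ 0.57274592 -0.27553313  0.05333071] ((514.2010498046875, -308.222900390625), (58.581787109375, 114.90327453613281), 85.42261505126953)
ring top z 1.0598573840559387
```

Emit:
play_rows:
  series:
    - {"hand": -1,"delta_pos": [0.15,-0.3,0],"roll": 0}
    - {"hand": -1,"delta_pos": [0,0,-3],"roll": 0}
    - {"hand": -1,"delta_pos": [0,0,-3],"roll": 0}
    - {"hand": -1,"delta_pos": [0,0,-3],"roll": 0}
    - {"hand": -1,"delta_pos": [0,0,-3],"roll": 0}
    - {"hand": -1,"delta_pos": [0,0,0],"roll": 0}

```text
t: 10.6
ee_pos: [0.519, -0.3034, 0.0714]
tcp_rot: [-3.137, 0.008, -0.063]
ft_force: [-1.2, 0.6, -1.5]
gripper_width: 0.174
finger_force: 58.8
```

Emit:
play_rows:
  series:
    - {"hand": -1,"delta_pos": [0.2,-0.2,0],"roll": 0}
    - {"hand": -1,"delta_pos": [0,0,-1],"roll": 0}
    - {"hand": -1,"delta_pos": [0,0,-1],"roll": 0}
    - {"hand": -1,"delta_pos": [0,0,-0.5],"roll": 0}
    - {"hand": -1,"delta_pos": [0,0,0],"roll": 0}
    - {"hand": -1,"delta_pos": [0,0,0],"roll": 0}

```text
t: 11.1
ee_pos: [0.5242, -0.3079, 0.0524]
tcp_rot: [-3.142, 0.0, -0.064]
ft_force: [-0.7, 0.7, -1.1]
gripper_width: 0.179
finger_force: 58.8
```

Emit:
play_rows:
  series:
    - {"hand": -1,"delta_pos": [-0.2,0.2,0],"roll": 0}
    - {"hand": -1,"delta_pos": [0,0,-0.5],"roll": 0}
    - {"hand": -1,"delta_pos": [0,0,-0.5],"roll": 0}
    - {"hand": -1,"delta_pos": [0,0,0],"roll": 0}
    - {"hand": -1,"delta_pos": [0,0,0],"roll": 0}

```text
t: 11.52
ee_pos: [0.5221, -0.3058, 0.042]
tcp_rot: [-3.141, 0.0, -0.064]
ft_force: [-0.2, -0.1, -1.3]
gripper_width: 0.171
finger_force: 59.0
```

Emit:
play_rows:
  series:
    - {"hand": -0.3,"delta_pos": [0,0,0],"roll": 0}
    - {"hand": 0,"delta_pos": [0,0,0],"roll": 0}
    - {"hand": 1,"delta_pos": [0,0,0],"roll": 0}
    - {"hand": 1,"delta_pos": [0,0,0],"roll": 0}
    - {"hand": 1,"delta_pos": [0,0,0],"roll": 0}
    - {"hand": 1,"delta_pos": [0,0,0],"roll": 0}
    - {"hand": 1,"delta_pos": [0,0,0],"roll": 0}
    - {"hand": 1,"delta_pos": [0,0,0],"roll": 0}
    - {"hand": 1,"delta_pos": [0,0,1],"roll": 0}
    - {"hand": 1,"delta_pos": [0,0,3],"roll": 0}
    - {"hand": 1,"delta_pos": [0,0,3.5],"roll": 0}
    - {"hand": 1,"delta_pos": [0,0,3.5],"roll": 0}
    - {"hand": 1,"delta_pos": [0,0,3.5],"roll": 0}
    - {"hand": 1,"delta_pos": [0,0,3],"roll": 0}
    - {"hand": 1,"delta_pos": [0,0,0],"roll": 0}
    - {"hand": 1,"delta_pos": [0,0,0],"roll": 0}

```text
t: 12.85
ee_pos: [0.5232, -0.3065, 0.2204]
tcp_rot: [3.139, -0.005, -0.064]
ft_force: [-0.1, -0.7, -0.1]
gripper_width: 1.001
finger_force: 0.0
```

```bash
python3 - <<'E'
from h import *
o,im,d,P=wlook('w7'); print(o['ee_pos'],o['gripper_width'])
z=P[...,2]; hsv=cv2.cvtColor(im,cv2.COLOR_BGR2HSV)
m=(z>.045)&(z<.066)&(hsv[...,2]<165)&(hsv[...,1]<70)
for x in(.49,.51,.53,.55,.6):
    p=P[m&(abs(P[...,0]-x)<.004)&(abs(P[...,1]+.305)<.03)]; print(x,np.median(p,0).round(4))
s,_=manip.get_image('scene'); cv2.imwrite('pics/c7.png',np.vstack([cv2.resize(s[120:360,200:500],(500,400)),cv2.resize(im[50:250,170:470],(300,200))[:, :].copy() if 0 else cv2.resize(im[50:250,130:510],(500,200))]))
E
```

```text
[ 0.52320816 -0.30649232  0.22035957] 1.0005367901830922
0.49 [ 0.4902 -0.304   0.0575]
0.51 [ 0.5097 -0.3056  0.0574]
0.53 [ 0.53   -0.3066  0.0574]
0.55 [ 0.55   -0.3081  0.0576]
0.6 [ 0.5999 -0.3125  0.0505]
```

View pics/c7.png

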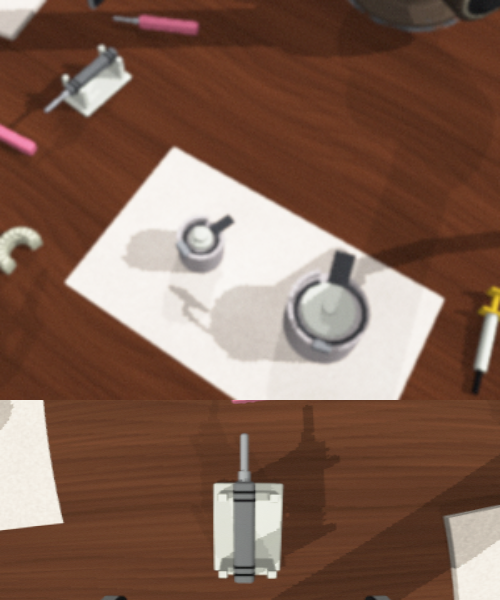

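The pick lies level in both cradles and the gripper is clear. I'll check the ring height by depth, then hand in.

```bash
python3 - <<'E'
from h import *
_,d=manip.get_image('top'); P=pts('top',d)
m=(d>0)&(np.hypot(P[...,0]-.63,P[...,1]-.185)<.09); z=P[...,2][m].max(); print('ring top',z)
if z>.12: print(manip.job_done())
E
```

```text
ring top 0.15308807154257476
the job is handed in; nothing more can be done
None
```

I lifted the wide flask's ring with the pick to about 48° and left it standing there, its top edge measured at about 153 mm. The pick is back in its rest and released, the narrow ring looked undisturbed in its groove, and the job was handed in at about 13 s.

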